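# Hold the filling stand's gate open at the marker

## Task

I am about to pour rice down through the filling stand. First stand the cream jug upright under its spout, pushed fully home in the nest on the base plate, and let go of it; then pull the spring-loaded gate out by its black knob until the white line on the blade is level with the red marker, and finish while still holding it there, steady, for it snaps shut when released. Do not shift the marker, and leave the rice jar, the cup, the ramekin and the teaspoon where they are.

Things in the scene. Friction and masses are not known exactly. Their poses are not given: they have to be found in the camera images.
- jug: loose cream stoneware jug, 0.16 kg, round body 67 mm across and 85 mm high (foot 56 mm across) with one handle. Origin on the underside, between body and handle; z up; the body's axis stands at +y 16 mm, the handle points along the jug's -y and is a loop 12 mm thick (along x) whose outer bar spans y -52 to -35 mm, z 25 to 83 mm. The small pouring lip faces away from the handle
- jug_mouth (a point): middle of the jug's open mouth: on the body's axis at rim height (85 mm)
- jug_handle (a point): point on the handle to pinch from above, closing along the jug's x: 59 mm from the body's axis, 65 mm above the underside
- stand: fixed steel filling stand. Origin on the worktop below the middle of the spout; +x to its back, away from the open front, -y to its right side, where the gate comes out, z up. Base plate x -68 to 118, y +-62 mm. Overhead, from x -18 mm backwards and y +-50 mm: spout, gate housing (z 120 to 147 mm) and hopper with clear front (top z 257 mm). Nothing overhead further forward than x -18 mm
- spout (a point): middle of the spout's lower end, 112 mm above the worktop; the jug's mouth belongs under it
- gate (a joint): how far the gate is pulled out, m: 0 shut (where the spring keeps it), 0.065 fully out. It slides along the stand's -y (to its right). The spring pulls back with about 4 N at 0 and 80 N/m more (about 8 N at 0.05)
- knob (a point): grip point of the gate's black knob, on its vertical axis: 17 to 19 mm across, standing 36 mm above the blade; this point is 24 mm above the blade's middle and 12 mm below the knob's top. With the gate shut it is at y -150 mm, z 160 mm of the stand. Blade 38 mm wide, 3 mm thick, under the knob
- gate_line (a point): middle of the white line across the blade (in a black field); moves with the gate. With the gate shut at y -60 mm of the stand
- marker_tip (a point): tip of the red marker, which rides stiffly on the scale rail just behind the blade (x 17 mm of the stand); at the mark it and the white line have the same y in the stand's frame
- marker (a joint): where the red marker is set, m: the value of joint gate at which the white line is level with it (0.020 to 0.048)
- rice_jar: bystander: clip-top glass jar of pale contents, 107 x 96 x 144 mm; origin under its middle
- cup: bystander: small white cup with a thin red line, 58 x 82 x 50 mm
- white_ramekin: bystander: white fluted ramekin, 78 mm across, 42 mm high
- teaspoon: bystander: steel teaspoon, 137 mm long, lying flat
- nest (a point): middle of the nest, on top of the base plate (6 mm above the worktop), straight below the spout. The nest is open to the front (-x of the stand); black curbs 12 mm high stand 36 mm to either side (y, inner faces, from x -20 mm, flaring outwards to x -43 mm) and a back stop at x +33 mm: the jug enters from the front and is home when its body meets the stop

How it is judged:
By the outcome, as a careful person would: the job done as asked, in the order asked, and still so for the second after the job is handed in, while the arm keeps its last pose, push and grip.
It also fails if it takes over 51 s, if anything falls off the work surface, if the arm or the gripper's body presses on something with over 40 N, if the wrist force passes 120 N, or if a joint passes its speed limit or range.

## Robot

A 6-joint arm with a two-finger parallel gripper is mounted at the origin on a cart in front of the work surface, level with it; the furniture and walls round the work are solid. World frame = base frame: x ahead of the robot, y to its left, z up, the work surface at z = 0. Lengths are in m, angles in rad, forces in N, time in s.
With the tool pointing down it reaches from about 0.3 to 0.875 m from the base axis. Payload 6.4 kg.
Tool frame: the origin (TCP) lies midway between the tips of the shut fingers; the grasp point (between the pads) lies 19 mm behind it; z points along the fingers, y is the direction in which the jaws open and shut (so a half turn about z gives the same grasp; the last joint's range is limited). The gripper opens to 88 mm and grips with 3 to 60 N. Pads are 18 mm wide; open, the fingers measure 123 mm over their backs; the gripper's body (75 mm by 187 mm) begins 45 mm behind the grasp point.
Start: joints at [1.046, 0.181, 1.607, -0, 1.354, -0.206], TCP at [0.18, 0.546, 0.239] pointing down, gripper open.
Joint ranges: [-2.99, 2.99], [-0.89, 2.07], [0.3, 2.58], [-1.14, 4.28], [0, 2.63], [-3.12, 3.12]. Speed limits (rad/s): [2.57, 2.57, 3.01, 3.14, 3.14, 3.14].

## Interface

Orientations are given as a unit quaternion [x, y, z, w].
In Python, from bench import * gives the robot as it stands.
- The arm moves only by the shell command python3 -m crank 'ROWS' [FORCE]. ROWS is JSON, a list of rows, each a list of 3 entries, a list of its own where there are three numbers: the opening, from -1 (shut) to 1 (fully open), then the shift along the world's x, y, z each as a share of 0.02 m, from -1 to 1, then the turn, a rotation vector about the world's x, y, z each as a share of 0.12 rad, from -1 to 1. A call has 1 to 12 rows; each row shifts and turns the pose as measured when the row begins; what a row does not reach is not made up. A row lasts 1/12 s, in which the tool goes at most 41.7 mm and 7.16 degrees, less where a joint would pass 70% of its speed; a pose out of reach is approached as far as the arm can. A call with a number of a shift or a turn outside -1 to 1 is refused whole. A call with a gripper value outside its range is refused whole. The fingers move at their own pace and stop on an object; FORCE is the grip in N (left out, the last holds). Time passes only in rows, so rows that do not move let the fingers close. It gives the time, the measured TCP pose, the force and the opening at its end, in the units of the state.
- get_state(): the state, without advancing time (a new reading comes with each control period).
- grab_frame(name): name is "scene" or "top"; returns the picture (384x512x3 uint8, red, green, blue); there is no depth.
- camera_model(name): a dict with "fovy" (degrees; the focal length in pixels is half the picture's height over the tangent of half this angle, whatever the lens; pixels are square), "cx", "cy" (the principal point, pixels), "k1" (the pictures are not rectified: a ray, as slopes to the right and down, at radius r is drawn at 1 + k1 r^2 times it, then the intrinsics apply), "rvec" (rotation vector, rad) and "tvec" (3), from world to camera coordinates, as OpenCV has them. Camera axes: x right, y down, z forward; pixel columns grow to the right and rows downward; lengths in m; the calibration is good to about 2 mm. A picture is of the moment at which its call begins. camera_model takes no time and is no camera call.
- finish_job(): hands the job in, once; it reports no verdict.
The state is a dict: "time": time; "joints": joint angles; "qvel": joint speeds; "joint_torque": joint torques, N m; "tool_pos": TCP position; "ee_rot": TCP orientation; "contact_force": force on the tool from outside, world axes, zero at the start; "torque": the same for the moment, N m; "opening": opening from 0.0 (shut) to 1.0 (fully open).
Only numpy, scipy, OpenCV 4.12 (cv2) and the standard library are available. Lean on these libraries where they do the work, as an engineer would, in place of code of your own. Each camera call takes 0.05 s, during which the arm holds its last target. There are 200 camera calls.

## Working session

There is one attempt and no reset: what is moved stays moved. The work goes in short steps, Python scripts to look and compute and a shell command to move; the robot and the scene stay as the last step left them, time stands still between calls to the robot, and variables do not carry over. Pictures are saved under pics/ and viewed, about 8 in all and at most 12, crops included, and the job is handed in when it is done.

```bash
mkdir -p pics; ls
cat > h.py <<'E'
from bench import *
import numpy as np, cv2
def cam(n):
    m=camera_model(n); f=192/np.tan(np.radians(m["fovy"])/2)
    K=np.array([[f,0,m["cx"]],[0,f,m["cy"]],[0,0,1]]); return K,np.array([m["k1"],0,0,0.]),np.array(m["rvec"],float),np.array(m["tvec"],float)
def px(n,P):
    K,d,r,t=cam(n); return cv2.projectPoints(np.array(P,float).reshape(-1,3),r,t,K,d)[0].reshape(-1,2)
def at_z(n,uv,z):
    K,d,r,t=cam(n); R=cv2.Rodrigues(r)[0]
    u=cv2.undistortPoints(np.array(uv,float).reshape(-1,1,2),K,d).reshape(-1,2)
    D=np.c_[u,np.ones(len(u))]@R; C=-R.T@t
    return C+D*((z-C[2])/D[:,2])[:,None]
def shot(n,f,crop=None,s=1):
    im=grab_frame(n)[:,:,::-1]; 
    if crop: im=im[crop[1]:crop[3],crop[0]:crop[2]]
    cv2.imwrite("pics/"+f,cv2.resize(im,None,fx=s,fy=s,interpolation=cv2.INTER_CUBIC))
E
python3 -c "
from h import *
shot('scene','s1.png',None,1.5);shot('top','t1.png',None,1.5)
for n in('scene','top'):
  K,d,r,t=cam(n);print(n,-cv2.Rodrigues(r)[0].T@t,K[0,0],d[0])
print(get_state())"
```

```text
pics
scene [-0.14479275 -0.6596965   1.19198137] 389.6206543560389 -0.11331355000472565
top [ 0.44212804 -0.05039451  1.40864509] 405.20021186774403 0.029647779707856908
{'time': 0.1, 'joints': array([ 1.04569611e+00,  1.81451825e-01,  1.60786519e+00,  4.84038709e-05,
        1.35378147e+00, -2.06296836e-01]), 'qvel': array([ 0.00082086, -0.00193502, -0.00148571, -0.00071648, -0.0006418 ,
       -0.00092331]), 'joint_torque': array([ 1.48425530e-03, -4.34816337e+01, -3.42695081e+01,  7.04496377e-02,
        3.40401172e-02, -5.43628630e-05]), 'tool_pos': array([0.17995748, 0.54563605, 0.23792931]), 'ee_rot': array([ 1.58732626e-01,  9.87321318e-01, -6.94675496e-04, -2.91310638e-04]), 'contact_force': array([-0.27113639,  0.30464626, -0.15127285]), 'torque': array([0.00219465, 0.0160821 , 0.00601776]), 'opening': 1.0015223077268838}
```

View pics/s1.png

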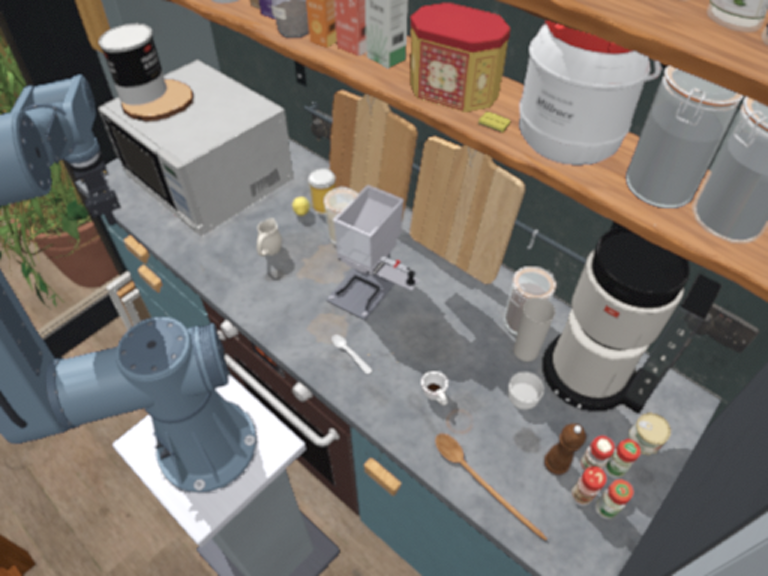

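View pics/t1.png

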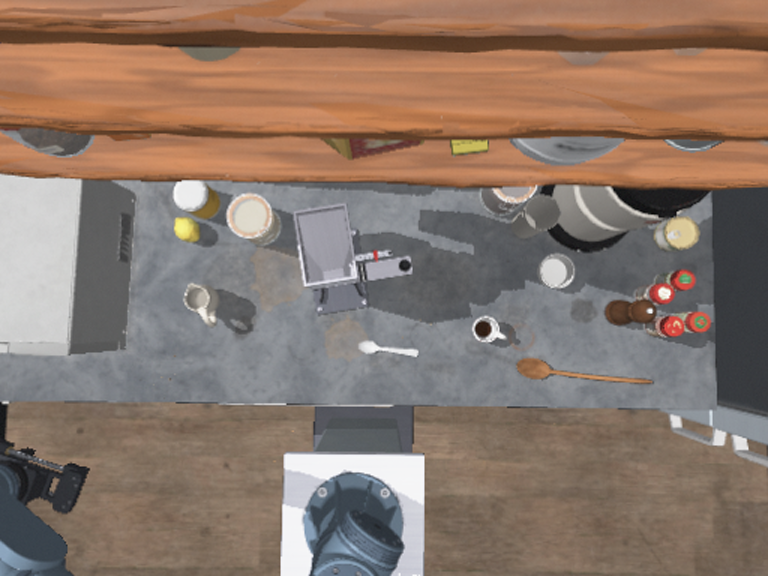

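```bash
python3 -c "
from h import *
shot('top','t2.png',(115,125,295,245),4.4);shot('scene','s2.png',(160,115,290,215),6)"
```

```text
(no output)
```

View pics/t2.png

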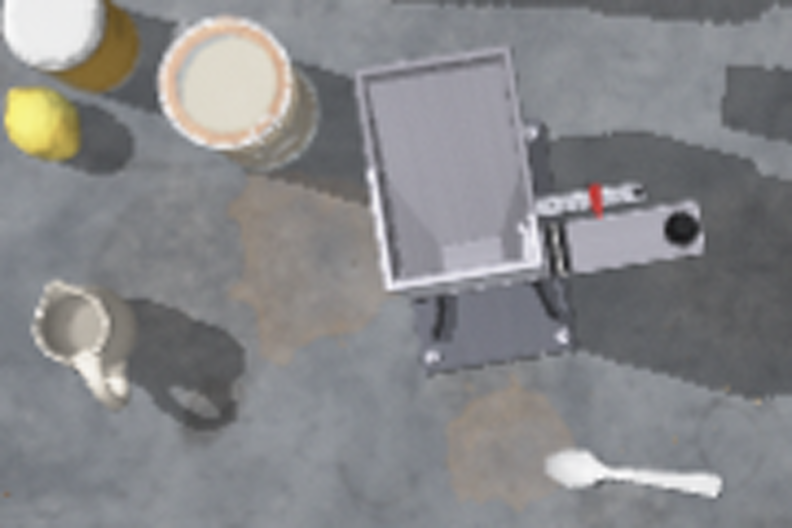

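View pics/s2.png

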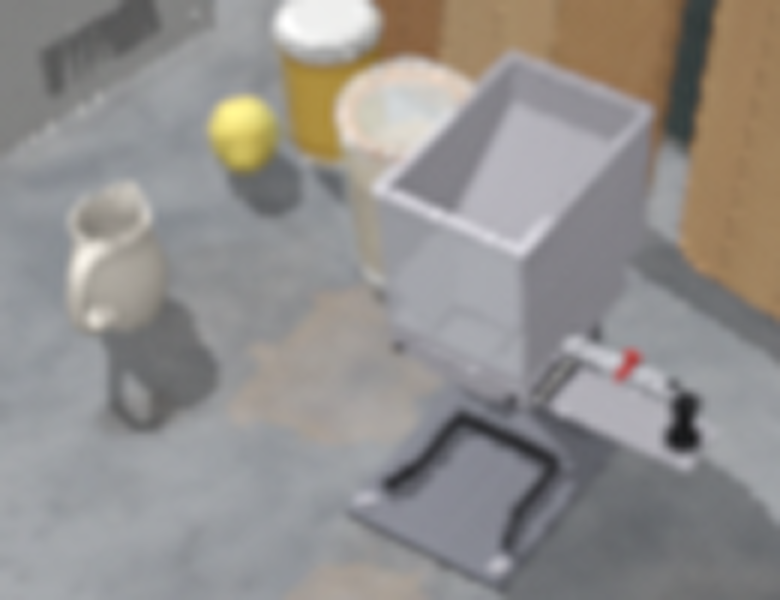

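The top view crop shows the jug rim at (73,325), the handle end at (117,385), the knob top at (682,227), the base plate's front corners at (428,375) and (572,352), and the red marker at (597,200). In the scene crop the knob top is at (685,398), the base plate's front corners are at (348,510) and (503,592), and the jug stands upright.

```bash
cat > fit.py <<'E'
from h import *
from scipy.optimize import least_squares
T=lambda p:(np.array(p)/4.4+[115,125]); S=lambda p:(np.array(p)/6+[160,115])
obs=[('top',(-68,62,6),T((428,375))),('top',(-68,-62,6),T((572,352))),('top',(0,-150,172),T((682,227))),
('top',(-18,50,257),T((390,290))),('top',(-18,-50,257),T((540,268))),
('scene',(-68,62,6),S((348,510))),('scene',(-68,-62,6),S((503,592))),('scene',(0,-150,172),S((685,398))),
('scene',(-18,50,257),S((378,192))),('scene',(-18,-50,257),S((522,252)))]
def W(p,q):
    c,s=np.cos(p[2]),np.sin(p[2]);q=np.array(q)/1000
    return [p[0]+c*q[0]-s*q[1],p[1]+s*q[0]+c*q[1],q[2]]
f=lambda p:np.concatenate([px(n,W(p,q))[0]-o for n,q,o in obs])
r=least_squares(f,[.5,0,0],loss='soft_l1');p=r.x
print('stand',p,np.degrees(p[2]));print(f(p).reshape(-1,2).round(1).tolist())
print('knob',W(p,(0,-150,160)))
c=at_z('top',[T((73,325)),T((117,385)),T((110,392))],.085);print('jug top',c)
print('jug scene',at_z('scene',[S((110,215))],.085),'handle',at_z('scene',[S((97,318))],.03))
# marker: top at z~.14 
for z in(.136,.145,.155):
  m=at_z('top',[T((597,215)),T((557,250))],z); m2=at_z('scene',[S((622,378))],z)
  c,s=np.cos(p[2]),np.sin(p[2])
  for q in (*m,*m2): d=q[:2]-p[:2]; print(z,c*d[0]+s*d[1],-s*d[0]+c*d[1])
E
python3 fit.py
```

```text
stand [0.5388294  0.04234837 0.18240771] 10.45119186610306
[[-0.9, -0.1], [1.8, -0.9], [0.7, -0.8], [0.2, -0.2], [0.8, -1.0], [-1.6, 0.3], [-0.7, -0.2], [-0.5, 0.9], [-1.1, -0.2], [-0.8, 0.4]]
knob [np.float64(0.5660390779649295), np.float64(-0.10516309635276955), np.float64(0.16)]
jug top [[0.49241958 0.34253288 0.085     ]
 [0.44863814 0.30865371 0.085     ]
 [0.44342149 0.31359254 0.085     ]]
jug scene [[0.4977481  0.34293559 0.085     ]] handle [[0.45689471 0.32193958 0.03      ]]
0.136 0.019861322125450317 -0.09104589737699569
0.136 -0.00021804675634645547 -0.05861596288508373
0.136 0.026870064027596233 -0.09407478795519779
0.145 0.018929376716966255 -0.09092296636749406
0.145 -0.0010079931732541528 -0.058722372649281165
0.145 0.019825903835285787 -0.09810027449434594
0.155 0.017893881818650453 -0.09078637635693668
0.155 -0.0018857114142626988 -0.058840605720611665
0.155 0.011999059177162968 -0.10257303731562181
```

```bash
python3 -m crank '[[1,[0,-1,0],[0,0,0]],[1,[0,-1,0],[0,0,0.9]],[1,[0,-1,0],[0,0,0.9]],[1,[0.5,-1,0],[0,0,0.9]],[1,[1,-1,0],[0,0,0.9]],[1,[1,-1,0],[0,0,0.9]],[1,[1,-1,0],[0,0,0.9]],[1,[1,-1,0],[0,0,0.9]],[1,[1,-1,0],[0,0,0.9]],[1,[1,-1,0],[0.2,-0.3,0.3]],[1,[1,-1,0],[0.2,-0.3,0]],[1,[1,-0.5,0],[0.2,-0.3,0]]]' 20
cat > st.py <<'E'
from h import *
from scipy.spatial.transform import Rotation as Q
s=get_state();R=Q.from_quat(s['ee_rot']).as_matrix()
print('t',round(s['time'],2),'tcp',s['tool_pos'].round(4),'grasp',(s['tool_pos']-.019*R[:,2]).round(4),'yaw',np.degrees(np.arctan2(R[1,1],R[0,1])).round(2),'z',R[:,2].round(3),'y',R[:,1].round(3),'F',s['contact_force'].round(1),'op',round(s['opening'],3),'j',s['joints'].round(2))
E
python3 st.py
```

```text
time: 1.2
tool_pos: [0.3515, 0.3064, 0.2358]
ee_rot: [-0.312, 0.948, 0.016, 0.063]
contact_force: [0.8, 0.6, -0.5]
opening: 1.001
t 1.2 tcp [0.3515 0.3064 0.2358] grasp [0.3494 0.3051 0.2547] yaw 126.46 z [ 0.11   0.069 -0.992] y [-0.594  0.804 -0.009] F [ 0.8  0.6 -0.5] op 1.001 j [ 0.45 -0.16  1.97  0.02  1.21 -1.76]
```

```bash
python3 -m crank '[[1,[1,0,0],[0,0,-0.5]],[1,[1,0,0],[0,0,0]],[1,[1,0.2,-1],[0,0,0]],[1,[1,0,-1],[0,0,0]],[1,[0.7,0,-1],[0,0,0]],[1,[0,0,-1],[0,0,0]],[1,[0,0,-1],[0,0,0]],[1,[0,0,-1],[0,0,0]],[1,[0,0,-0.7],[0,0,0]],[1,[0,0,0],[0,0,0]]]'
python3 st.py; python3 -c "
from h import *
shot('scene','s3.png',(130,110,230,210),6)
shot('top','t3.png',(100,150,220,250),5)"
```

```text
time: 2.03
tool_pos: [0.4545, 0.305, 0.098]
ee_rot: [-0.278, 0.958, 0.014, 0.068]
contact_force: [-0.5, -0.1, -0.2]
opening: 0.995
t 2.03 tcp [0.4545 0.305  0.098 ] grasp [0.4522 0.3038 0.1168] yaw 122.32 z [ 0.124  0.064 -0.99 ] y [-0.535  0.845 -0.012] F [-0.5 -0.1 -0.2] op 0.995 j [ 0.36  0.21  1.9   0.02  0.9  -1.78]
```

View pics/s3.png

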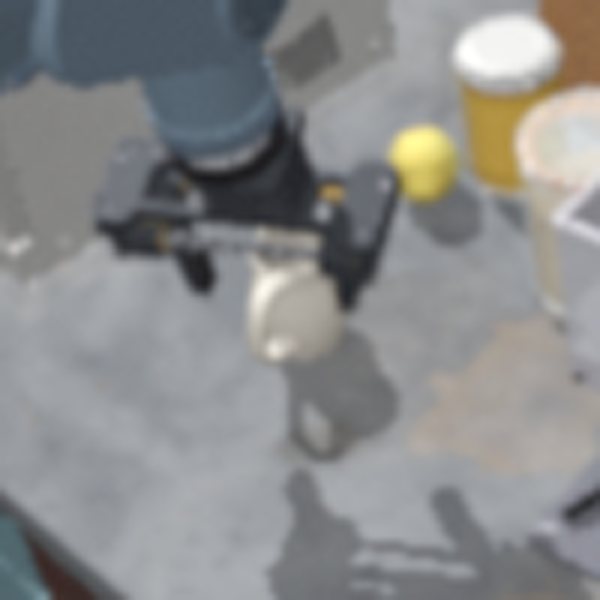

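```bash
python3 -m crank '[[1,[-0.5,0.3,0],[0,0,0]],[1,[0,0,-0.9],[0,0,0]],[1,[0,0,-0.9],[0,0,0]],[1,[0,0,-0.8],[0,0,0]],[1,[0,0,0],[0,0,0]],[0,[0,0,0],[0,0,0]],[-0.4,[0,0,0],[0,0,0]],[-0.4,[0,0,0],[0,0,0]]]' 10
python3 st.py; python3 -c "
from h import *
shot('scene','s4.png',(130,110,230,210),6)"
```

```text
time: 2.8
tool_pos: [0.4495, 0.3183, 0.06]
ee_rot: [-0.279, 0.957, 0.016, 0.08]
contact_force: [0.1, 0.3, -0.2]
opening: 0.797
t 2.8 tcp [0.4495 0.3183 0.06  ] grasp [0.4467 0.3169 0.0788] yaw 122.41 z [ 0.144  0.074 -0.987] y [-0.536  0.844 -0.015] F [ 0.1  0.3 -0.2] op 0.797 j [ 0.39  0.27  1.92  0.02  0.79 -1.76]
```

View pics/s4.png

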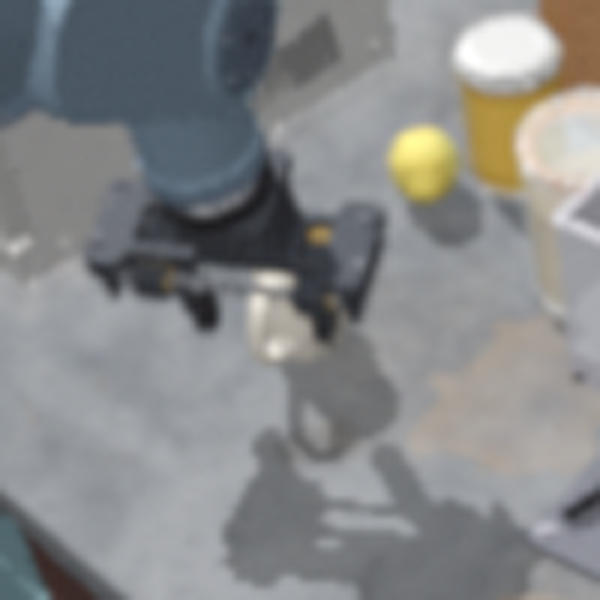

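```bash
python3 -m crank '[[-0.2,[-0.25,-0.35,-0.6],[0,0,0]],[-0.2,[0,0,0],[0,0,0]]]' 10; python3 -m crank '[[-0.4,[0,0,0],[0,0,0]],[-0.4,[0,0,0],[0,0,0]]]'
python3 st.py
```

```text
time: 3.02
tool_pos: [0.4462, 0.3122, 0.0507]
ee_rot: [-0.279, 0.957, 0.016, 0.082]
contact_force: [-0.3, -0.6, -0.5]
opening: 0.604
time: 3.18
tool_pos: [0.4473, 0.3127, 0.0524]
ee_rot: [-0.279, 0.957, 0.016, 0.084]
contact_force: [-0.3, 0.2, 0.0]
opening: 0.446
t 3.18 tcp [0.4473 0.3127 0.0524] grasp [0.4445 0.3112 0.0711] yaw 122.39 z [ 0.151  0.077 -0.986] y [-0.536  0.844 -0.016] F [-0.3  0.2  0. ] op 0.446 j [ 0.38  0.27  1.94  0.02  0.76 -1.77]
```

```bash
python3 -m crank '[[-0.6,[-0.05,-0.05,-0.35],[0,0,0]],[-1,[0,0,0],[0,0,0]],[-1,[0,0,0],[0,0,0]],[-1,[0,0,0],[0,0,0]],[-1,[0,0,0],[0,0,0]],[-1,[0,0,0],[0,0,0]]]' 20
python3 st.py
```

```text
time: 3.68
tool_pos: [0.4478, 0.3125, 0.0465]
ee_rot: [-0.278, 0.957, 0.016, 0.085]
contact_force: [-0.3, -0.3, 0.4]
opening: 0.134
t 3.68 tcp [0.4478 0.3125 0.0465] grasp [0.4449 0.311  0.0653] yaw 122.38 z [ 0.153  0.078 -0.985] y [-0.535  0.844 -0.016] F [-0.3 -0.3  0.4] op 0.134 j [ 0.38  0.28  1.94  0.02  0.74 -1.77]
```

```bash
python3 -m crank '[[-1,[0,0,0],[0,0,0]],[-1,[0,0,0.9],[0,0,0]],[-1,[0,0,0.9],[0,0,0]],[-1,[-0.3,-0.6,0],[0,0,0]],[-1,[-0.4,-1,0],[0,0,-0.3]],[-1,[-0.4,-1,0],[0,0,-0.4]],[-1,[-0.4,-1,0],[0,0,-0.5]],[-1,[-0.3,-1,0],[0,0,-0.5]],[-1,[-0.2,-1,0],[0,0,-0.5]],[-1,[0,-1,0],[0,0,-0.5]],[-1,[0,-1,0],[0,0,-0.5]],[-1,[0,0,0],[0,0,0]]]' 35
python3 st.py
```

```text
time: 4.68
tool_pos: [0.4015, 0.1547, 0.0813]
ee_rot: [-0.084, 0.993, -0.001, 0.083]
contact_force: [-0.6, 0.3, -1.5]
opening: 0.135
t 4.68 tcp [0.4015 0.1547 0.0813] grasp [0.3984 0.1545 0.1   ] yaw 99.55 z [ 0.165  0.011 -0.986] y [-0.166  0.986 -0.016] F [-0.6  0.3 -1.5] op 0.135 j [ 0.09 -0.03  2.2  -0.01  0.8  -1.64]
```

```bash
python3 -m crank '[[-1,[0,-1,0],[0,0,0.1]],[-1,[0,-1,0],[0,0,0]],[-1,[0,-1,0],[0,0,0]],[-1,[0,-1,0],[0,0,0]],[-1,[0,-1,0],[0,0,0]],[-1,[0.1,-1,0],[0,0,0]],[-1,[0.1,-0.6,0],[0,0,0]],[-1,[0,0,0],[0,0,0]],[-1,[0,0,0],[0,0,0]]]'
python3 st.py; python3 -c "
from h import *
shot('scene','s5.png',(160,115,290,215),6);shot('top','t5.png',(165,125,295,245),5)"
```

```text
time: 5.43
tool_pos: [0.405, 0.0199, 0.0813]
ee_rot: [-0.094, 0.992, 0.0, 0.083]
contact_force: [-0.6, -0.4, -2.7]
opening: 0.134
t 5.43 tcp [0.405  0.0199 0.0813] grasp [0.4019 0.0196 0.1001] yaw 100.75 z [ 0.165  0.016 -0.986] y [-0.186  0.982 -0.015] F [-0.6 -0.4 -2.7] op 0.134 j [-0.3  -0.1   2.27  0.09  0.82 -2.11]
```

View pics/s5.png

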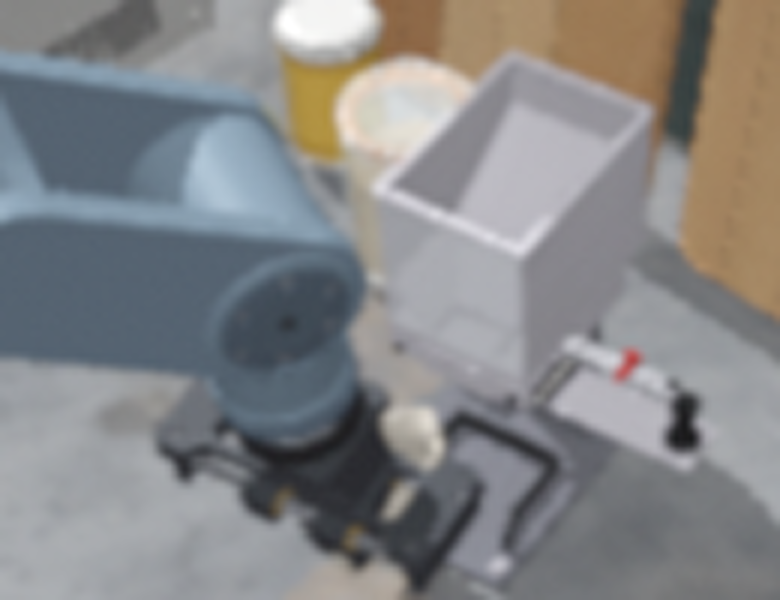

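The scene crop shows the jug held upright in front of the nest, with its rim centre at about (412,433).

```bash
python3 -c "
from h import *
S=lambda p:(np.array(p)/6+[160,115])
q=at_z('scene',[S((410,430))],.12)[0];d=q[:2]-[.5388,.0423];c,s=np.cos(.1824),np.sin(.1824)
print(q,c*d[0]+s*d[1],-s*d[0]+c*d[1])
g=get_state()['tool_pos'];d=g[:2]-[.5388,.0423];print(c*d[0]+s*d[1],-s*d[0]+c*d[1])"
```

```text
[0.47585767 0.03181715 0.12      ] -0.06379967630842084 0.0011081698203894326
-0.13558852019699819 0.002846408267451365
```

View pics/t5.png

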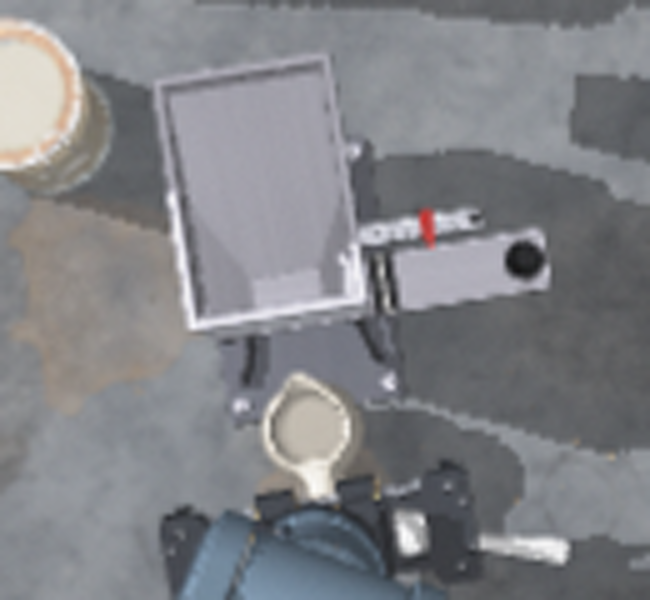

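```bash
python3 -c "
from h import *
T=lambda p:(np.array(p)/5+[165,125])
c,s=np.cos(.1824),np.sin(.1824)
for p,z in(((308,427),.12),((318,485),.118),((293,378),.12),((428,240),.145),((390,285),.138)):
  q=at_z('top',[T(p)],z)[0];d=q[:2]-[.5388,.0423]
  print(q,c*d[0]+s*d[1],-s*d[0]+c*d[1])"
```

```text
[0.45888258 0.03107866 0.12      ] -0.08062713131135926 0.0034610483106806405
[0.42230024 0.02412929 0.118     ] -0.1178631579144896 0.0032626458203277205
[0.48982621 0.04122762 0.12      ] -0.04835589319597435 0.00782878388513787
[ 0.5766538  -0.04333392  0.145     ] 0.02169269429397789 -0.09107966868739996
[ 0.54857345 -0.01983082  0.138     ] -0.00165860968495205 -0.06287294869253134
```

```bash
python3 -m crank '[[-1,[0,-0.15,-0.6],[0,0,0]],[-1,[0,0,-0.6],[0,0,0]],[-1,[0,0,0],[0,0,0]],[-1,[0.5,0.09,0],[0,0,0]],[-1,[0.5,0.09,0],[0,0,0]],[-1,[0,0,0],[0,0,0]]]'
python3 st.py
```

```text
time: 6.03
tool_pos: [0.4251, 0.0267, 0.0571]
ee_rot: [-0.099, 0.992, 0.001, 0.083]
contact_force: [0.1, -0.1, -0.5]
opening: 0.127
t 6.03 tcp [0.4251 0.0267 0.0571] grasp [0.4219 0.0263 0.0758] yaw 101.31 z [ 0.164  0.019 -0.986] y [-0.196  0.98  -0.014] F [ 0.1 -0.1 -0.5] op 0.127 j [-0.26  0.01  2.23  0.09  0.75 -2.1 ]
```

```bash
python3 -m crank '[[-1,[0.05,-0.25,0],[0,0,-0.1]],[-1,[0,0,0],[0,0,0]],[-1,[0,0,0],[0,0,0]]]'
python3 st.py
python3 -c "
from h import *
c,s=np.cos(.1824),np.sin(.1824)
g=get_state()['tool_pos'];d=g[:2]-[.5388,.0423];print(c*d[0]+s*d[1],-s*d[0]+c*d[1])
im=grab_frame('top')[:,:,::-1][125:245,165:295]
im2=grab_frame('scene')[:,:,::-1][115:215,160:290]
a=cv2.resize(im,(520,480),interpolation=2);b=cv2.resize(im2,(624,480),interpolation=2)
cv2.imwrite('pics/c6.png',cv2.resize(np.hstack([a[120:],b[120:,200:500]]),None,fx=.97,fy=.97))
g=get_state()['tool_pos'];d=g[:2]-[.5388,.0423];print(c*d[0]+s*d[1],-s*d[0]+c*d[1])"
```

```text
time: 6.28
tool_pos: [0.4264, 0.0225, 0.0577]
ee_rot: [-0.094, 0.992, 0.001, 0.083]
contact_force: [-1.0, 0.1, -2.1]
opening: 0.132
t 6.28 tcp [0.4264 0.0225 0.0577] grasp [0.4233 0.0222 0.0764] yaw 100.75 z [ 0.164  0.017 -0.986] y [-0.186  0.982 -0.014] F [-1.   0.1 -2.1] op 0.132 j [-0.27  0.02  2.23  0.09  0.75 -2.09]
-0.11411954594812126 0.0009230271011234914
-0.11411553965941272 0.0008128898150710946
```

View pics/c6.png

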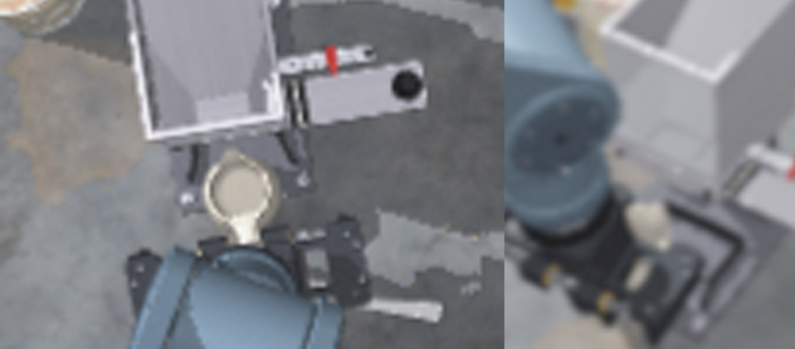

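The jug sits centred between the curbs, with its lip pointing at the stop, so I'll insert it.

```bash
python3 -m crank '[[-1,[0.5,0.09,0],[0,0,0]],[-1,[0.5,0.09,0],[0,0,0]],[-1,[0.5,0.08,0],[0,0,0]],[-1,[0.5,0.08,-0.05],[0,0,0]],[-1,[0,0,0],[0,0,0]]]'
cat >> st.py <<'E'
c,s_=np.cos(.1824),np.sin(.1824);d=s['tool_pos'][:2]-[.5388,.0423];F=s['contact_force'];print('stand',(c*d[0]+s_*d[1]).round(4),(-s_*d[0]+c*d[1]).round(4),'Fs',(c*F[0]+s_*F[1]).round(1),(-s_*F[0]+c*F[1]).round(1))
E
python3 st.py
```

```text
time: 6.8
tool_pos: [0.471, 0.0293, 0.0574]
ee_rot: [-0.093, 0.992, 0.001, 0.084]
contact_force: [0.2, -0.5, -1.8]
opening: 0.132
t 6.8 tcp [0.471  0.0293 0.0574] grasp [0.4678 0.029  0.0762] yaw 100.6 z [ 0.167  0.017 -0.986] y [-0.184  0.983 -0.015] F [ 0.2 -0.5 -1.8] op 0.132 j [-0.23  0.11  2.12  0.08  0.75 -2.04]
stand -0.0691 -0.0005 Fs 0.1 -0.5
```

```bash
python3 -m crank '[[-1,[0.4,0.07,-0.1],[0,0,0]],[-1,[0,0,-0.1],[0,0,0]],[-1,[0.15,0.03,0],[0,0,0]],[-1,[0,0,0],[0,0,0]]]'
python3 st.py
```

```text
time: 7.13
tool_pos: [0.4838, 0.0317, 0.0529]
ee_rot: [-0.093, 0.992, 0.001, 0.084]
contact_force: [0.8, -0.1, -0.2]
opening: 0.13
t 7.13 tcp [0.4838 0.0317 0.0529] grasp [0.4807 0.0314 0.0717] yaw 100.63 z [ 0.167  0.017 -0.986] y [-0.185  0.983 -0.015] F [ 0.8 -0.1 -0.2] op 0.13 j [-0.21  0.15  2.09  0.08  0.74 -2.02]
stand -0.056 -0.0005 Fs 0.8 -0.2
```

```bash
python3 -m crank '[[-1,[0.15,0.03,-0.05],[0,0,0]],[-1,[0.1,0.02,0],[0,0,0]]]'; python3 st.py;  python3 -m crank '[[-1,[0.15,0.03,-0.05],[0,0,0]],[-1,[0.1,0.02,0],[0,0,0]]]'; python3 st.py
```

```text
time: 7.3
tool_pos: [0.4879, 0.0325, 0.0524]
ee_rot: [-0.093, 0.992, 0.0, 0.083]
contact_force: [-3.3, -0.6, 6.2]
opening: 0.132
t 7.3 tcp [0.4879 0.0325 0.0524] grasp [0.4848 0.0322 0.0711] yaw 100.67 z [ 0.164  0.016 -0.986] y [-0.185  0.983 -0.015] F [-3.3 -0.6  6.2] op 0.132 j [-0.21  0.16  2.08  0.07  0.75 -2.02]
stand -0.0519 -0.0004 Fs -3.4 -0.0
time: 7.47
tool_pos: [0.4906, 0.0331, 0.0523]
ee_rot: [-0.094, 0.992, 0.0, 0.08]
contact_force: [-15.1, -4.0, 14.7]
opening: 0.132
t 7.47 tcp [0.4906 0.0331 0.0523] grasp [0.4876 0.0328 0.0711] yaw 100.76 z [ 0.158  0.016 -0.987] y [-0.187  0.982 -0.014] F [-15.1  -4.   14.7] op 0.132 j [-0.21  0.17  2.07  0.07  0.75 -2.01]
stand -0.0491 -0.0003 Fs -15.6 -1.2
```

```bash
python3 -m crank '[[-1,[0,0,0],[0,0,0]],[-1,[0,0,0],[0,0,0]]]'; python3 st.py;  python3 -m crank '[[-0.6,[0,0,0],[0,0,0]],[-0.4,[0,0,0],[0,0,0]],[-0.2,[0,0,0],[0,0,0]],[0,[0,0,0],[0,0,0]],[0.1,[0,0,0],[0,0,0]],[0.1,[0,0,0],[0,0,0]]]'; python3 st.py
```

```text
time: 7.63
tool_pos: [0.4903, 0.0329, 0.0529]
ee_rot: [-0.094, 0.992, 0.0, 0.08]
contact_force: [-0.5, -0.0, -0.4]
opening: 0.134
t 7.63 tcp [0.4903 0.0329 0.0529] grasp [0.4873 0.0326 0.0717] yaw 100.75 z [ 0.158  0.015 -0.987] y [-0.187  0.982 -0.015] F [-0.5 -0.  -0.4] op 0.134 j [-0.21  0.17  2.07  0.07  0.75 -2.01]
stand -0.0494 -0.0004 Fs -0.5 0.0
time: 8.13
tool_pos: [0.491, 0.0329, 0.0531]
ee_rot: [-0.094, 0.992, 0.0, 0.081]
contact_force: [-0.5, 0.7, 1.5]
opening: 0.541
t 8.13 tcp [0.491  0.0329 0.0531] grasp [0.4879 0.0326 0.0719] yaw 100.72 z [ 0.16   0.015 -0.987] y [-0.186  0.982 -0.015] F [-0.5  0.7  1.5] op 0.541 j [-0.21  0.17  2.07  0.07  0.75 -2.01]
stand -0.0488 -0.0006 Fs -0.4 0.7
```

```bash
python3 -m crank '[[0.1,[-0.4,-0.07,0],[0,0,0]],[0.1,[-0.6,-0.11,0],[0,0,0]],[0.1,[-0.6,-0.11,0],[0,0,0]],[0.1,[-0.6,-0.11,0],[0,0,0]],[-1,[-0.2,-0.02,-0.4],[0,0,0]],[-1,[0,0,-0.4],[0,0,0]],[-1,[0,0,0],[0,0,0]],[-1,[0,0,0],[0,0,0]],[-1,[0,0,0],[0,0,0]],[-1,[0,0,0],[0,0,0]]]' 20; python3 st.py
python3 -c "
from h import *
im=grab_frame('top')[:,:,::-1][125:245,165:295]
im2=grab_frame('scene')[:,:,::-1][115:215,190:290]
a=cv2.resize(im,(520,480),interpolation=2);b=cv2.resize(im2,(480,480),interpolation=2)
cv2.imwrite('pics/c7.png',np.hstack([a[120:,100:400],b[120:]]))"
```

```text
time: 8.97
tool_pos: [0.4396, 0.0243, 0.0346]
ee_rot: [-0.094, 0.992, 0.0, 0.08]
contact_force: [0.7, 0.8, -0.1]
opening: 0.116
t 8.97 tcp [0.4396 0.0243 0.0346] grasp [0.4366 0.024  0.0534] yaw 100.74 z [ 0.16   0.015 -0.987] y [-0.186  0.982 -0.015] F [ 0.7  0.8 -0.1] op 0.116 j [-0.26  0.11  2.2   0.09  0.69 -2.08]
stand -0.1008 0.0003 Fs 0.8 0.6
```

View pics/c7.png

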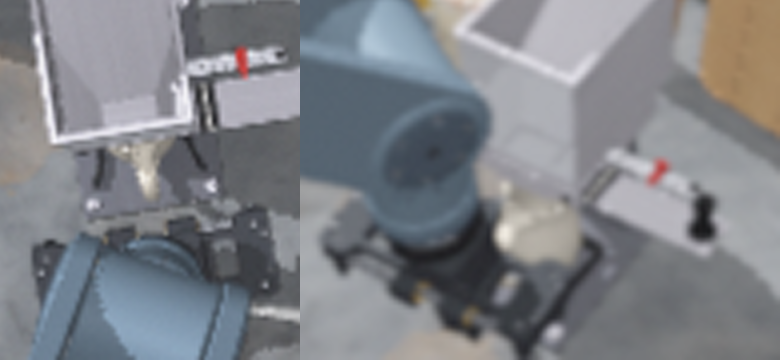

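```bash
python3 -m crank '[[-1,[0.4,0.07,0],[0,0,0]],[-1,[0.25,0.04,0],[0,0,0]],[-1,[0.2,0.03,0],[0,0,0]],[-1,[0.15,0.03,0],[0,0,0]]]'; python3 st.py; python3 -m crank '[[-1,[0.2,0.03,0],[0,0,0]],[-1,[0.2,0.03,0],[0,0,0]]]'; python3 st.py; python3 -c "
from h import *
print(at_z('top',[(228,203.75)],.08))"
```

```text
time: 9.4
tool_pos: [0.4625, 0.0279, 0.0354]
ee_rot: [-0.094, 0.992, -0.0, 0.081]
contact_force: [0.8, -0.5, 0.4]
opening: 0.008
t 9.4 tcp [0.4625 0.0279 0.0354] grasp [0.4594 0.0276 0.0541] yaw 100.73 z [ 0.162  0.015 -0.987] y [-0.186  0.982 -0.015] F [ 0.8 -0.5  0.4] op 0.008 j [-0.23  0.15  2.14  0.08  0.7  -2.05]
stand -0.0776 -0.0003 Fs 0.7 -0.7
time: 9.57
tool_pos: [0.4717, 0.0293, 0.0355]
ee_rot: [-0.094, 0.992, -0.0, 0.082]
contact_force: [0.7, 0.3, 0.3]
opening: 0.009
t 9.57 tcp [0.4717 0.0293 0.0355] grasp [0.4686 0.029  0.0542] yaw 100.75 z [ 0.162  0.015 -0.987] y [-0.186  0.982 -0.016] F [0.7 0.3 0.3] op 0.009 j [-0.22  0.17  2.12  0.08  0.7  -2.04]
stand -0.0683 -0.0006 Fs 0.7 0.2
[[0.48120482 0.0294629  0.08      ]]
```

```bash
for i in 1; do python3 -m crank '[[-1,[0.15,0.02,0],[0,0,0]],[-1,[0.1,0.02,0],[0,0,0]]]'; python3 st.py; done | tail -1;  python3 -m crank '[[-1,[0.12,0.02,0],[0,0,0]],[-1,[0.1,0.02,0],[0,0,0]]]'; python3 st.py|tail -1
```

```text
stand -0.0649 -0.0001 Fs -12.5 -1.4
time: 9.9
tool_pos: [0.4748, 0.0315, 0.0325]
ee_rot: [-0.095, 0.993, 0.001, 0.073]
contact_force: [-6.0, -1.5, 3.2]
opening: 0.005
stand -0.0649 0.001 Fs -6.2 -0.3
```

```bash
python3 -m crank '[[-1,[-0.5,-0.1,0],[0,0,0]],[-1,[-1,-0.18,0],[0,0,0]],[-1,[-0.8,-0.15,0.3],[0,0,0]],[-1,[0,0,1],[0,0.6,0]],[-1,[0,0,1],[0,0.5,0]],[-1,[0,0,1],[0,0,0]],[-1,[0,0,1],[0,0,0]],[-1,[0,0,1],[0,0,0]],[-1,[0,0,1],[0,0,0]],[-1,[0,0,1],[0,0,0]],[-1,[0,0,1],[0,0,0]],[-1,[0,0,0.5],[0,0,0]]]'; python3 st.py
python3 -m crank '[[0,[0,-1,0],[0,0,-1]],[0,[0,-1,0],[0,0,-1]],[0,[0,-1,0],[0,0,-1]],[0,[0,-1,0],[0,0,-1]],[0,[0,-1,0],[0,0,-1]],[0,[0,-1,0],[0,0,-1]],[0,[0,-1,0],[0,0,-1]],[0,[0,-0.5,0],[0,0,-1]],[0,[0,0,0],[0,0,-1]],[0,[0,0,0],[0,0,-1]],[0,[0,0,0],[0,0,-1]],[0,[0,0,0],[0,0,-1]]]'; python3 st.py
```

```text
time: 10.9
tool_pos: [0.4185, 0.0249, 0.2109]
ee_rot: [-0.095, 0.995, 0.01, -0.005]
contact_force: [0.1, 0.0, -0.8]
opening: 0.006
t 10.9 tcp [0.4185 0.0249 0.2109] grasp [0.4187 0.0245 0.2299] yaw 100.85 z [-0.011  0.019 -1.   ] y [-0.188  0.982  0.021] F [ 0.1  0.  -0.8] op 0.006 j [-0.24 -0.15  2.    0.02  1.31 -2.  ]
stand -0.1215 0.0047 Fs 0.1 0.0
time: 11.9
tool_pos: [0.4213, -0.1335, 0.2162]
ee_rot: [0.606, 0.795, 0.006, 0.007]
contact_force: [0.4, 0.8, 0.5]
opening: 0.502
t 11.9 tcp [ 0.4213 -0.1335  0.2162] grasp [ 0.4209 -0.1336  0.2352] yaw 15.41 z [ 0.019  0.001 -1.   ] y [0.964 0.266 0.019] F [0.4 0.8 0.5] op 0.502 j [-0.59 -0.12  1.96  0.01  1.28 -0.86]
stand -0.1475 -0.1516 Fs 0.5 0.7
```

```bash
python3 -m crank '[[0,[0.8,0.15,0],[0,0,-0.4]],[0,[0.8,0.15,0],[0,0,-0.3]],[0,[0.8,0.15,0],[0,0,0]],[0,[0.8,0.15,0],[0,0,0]],[0,[0.8,0.15,0],[0,0,0]],[0,[0.8,0.15,0],[0,0,0]],[0,[0.8,0.15,0],[0,0,0]],[0,[0.8,0.15,-0.3],[0,0,0]],[0,[0.5,0.1,-0.3],[0,0,0]],[0,[0,0,0],[0,0,0]],[0,[0,0,0],[0,0,0]]]'; python3 st.py
python3 -c "
from h import *
im=grab_frame('top')[:,:,::-1][125:245,165:295]
im2=grab_frame('scene')[:,:,::-1][115:215,190:290]
cv2.imwrite('pics/top8.png',im)
a=cv2.resize(im,(520,480),interpolation=2);b=cv2.resize(im2,(480,480),interpolation=2)
cv2.imwrite('pics/c8.png',np.hstack([a[:,170:470],b]))"
```

```text
time: 12.82
tool_pos: [0.5662, -0.1058, 0.2023]
ee_rot: [0.644, 0.765, 0.005, 0.007]
contact_force: [-0.0, -0.0, 0.0]
opening: 0.5
t 12.82 tcp [ 0.5662 -0.1058  0.2023] grasp [ 0.5659 -0.1058  0.2213] yaw 9.77 z [ 0.018 -0.001 -1.   ] y [0.985 0.17  0.017] F [-0. -0.  0.] op 0.5 j [-0.39  0.21  1.65  0.01  1.27 -0.57]
stand 0.0001 -0.1506 Fs -0.0 -0.0
```

View pics/c8.png

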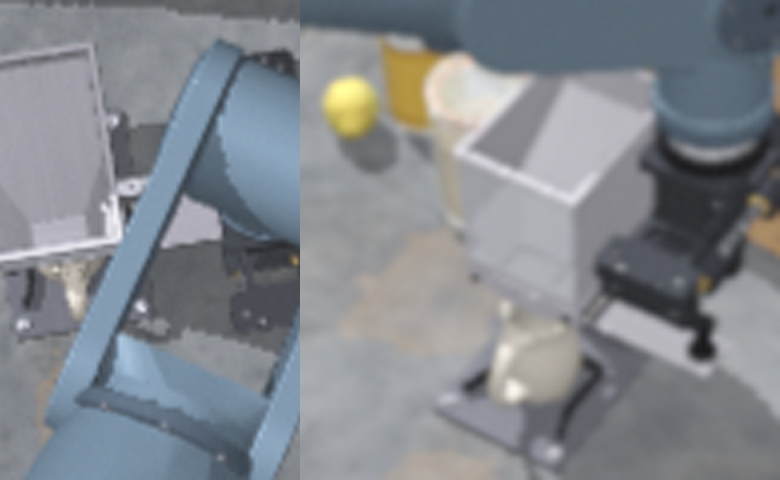

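The jug stands upright in the nest, home against the stop, and the gripper is above the knob. Next I'll measure the marker against the line from the earlier unobstructed frames.

Run:
```python
from h import *
p=[.5388,.0423,.1824];c,s=np.cos(p[2]),np.sin(p[2])
W=lambda x,y,z:[p[0]+c*x-s*y,p[1]+s*x+c*y,z]
ys=np.arange(-.050,-.125,-.001)
for f,k,o in(('t2',4.4,(115,125)),('t5',5,(165,125))):
    im=cv2.imread(f'pics/{f}.png').astype(np.float32)
    def samp(x,z,yy=ys):
        q=(px('top',[W(x,y,z) for y in yy])-o+.5)*k-.5
        return cv2.remap(im,q[:,0].astype(np.float32),q[:,1].astype(np.float32),1)[:,0]
    g=np.mean([samp(x,.138).mean(1) for x in(-.01,-.005,0,.005)],0)
    print(f,'blade',[(int(-1000*y),int(v)) for y,v in zip(ys[:27],g)])
    for x in(.014,.017,.02,.024,.028):
        a=samp(x,.145); r=np.clip(a[:,2]-a[:,:2].mean(1)-20,0,None); print(x,'red y',(r@ys/max(r.sum(),1e-6)*1000).round(2),r.max().round())
    yk=np.arange(-.125,-.175,-.001)
    g=np.mean([samp(x,.172,yk).mean(1) for x in(-.004,-.002,0)],0);w=np.clip(110-g,0,None);print('knob y',(w@yk/w.sum()*1000).round(2))
```

```text
t2 blade [(50, 104), (51, 80), (52, 62), (53, 58), (54, 69), (55, 90), (56, 115), (57, 138), (58, 146), (59, 133), (60, 103), (61, 71), (62, 53), (63, 55), (64, 72), (65, 97), (66, 124), (67, 148), (68, 167), (69, 177), (70, 180), (71, 179), (72, 177), (73, 176), (74, 176), (75, 176), (76, 176)]
0.014 red y 0.0 0.0
0.017 red y -91.51 10.0
0.02 red y -91.19 58.0
0.024 red y -91.07 100.0
0.028 red y -90.83 109.0
knob y -147.67
t5 blade [(50, 106), (51, 81), (52, 63), (53, 58), (54, 69), (55, 90), (56, 117), (57, 141), (58, 149), (59, 137), (60, 106), (61, 73), (62, 54), (63, 56), (64, 74), (65, 100), (66, 127), (67, 152), (68, 171), (69, 181), (70, 184), (71, 183), (72, 181), (73, 180), (74, 180), (75, 180), (76, 180)]
0.014 red y 0.0 0.0
0.017 red y -91.47 11.0
0.02 red y -91.16 59.0
0.024 red y -91.07 103.0
0.028 red y -90.82 112.0
knob y -147.24
```

Run:
```python
from h import *
p=[.5388,.0423,.1824];c,s=np.cos(p[2]),np.sin(p[2])
W=lambda x,y,z:[p[0]+c*x-s*y,p[1]+s*x+c*y,z]
ys=np.arange(-.053,-.0625,-.0005)
for f,k,o in(('t2',4.4,(115,125)),('t5',5,(165,125))):
    im=cv2.imread(f'pics/{f}.png').astype(np.float32)
    def samp(P):
        q=(px('top',P)-o+.5)*k-.5
        return cv2.remap(im,q[:,0].astype(np.float32),q[:,1].astype(np.float32),1)[:,0]
    for x in np.arange(-.016,.017,.004):
        g=samp([W(x,y,.138) for y in ys]).mean(1);w=np.clip(g-75,0,None);print(f,round(x,3),(w@ys/w.sum()*1000).round(2),int(g.max()))
    q=[(x,samp([W(x,y,.138) for y in (-.08,-.1,-.12)]).mean(1).astype(int).tolist()) for x in np.arange(-.03,.03,.003)]
    print([(round(float(a*1000)),b) for a,b in q])
```

```text
t2 -0.016 -58.75 140
t2 -0.012 -57.53 169
t2 -0.008 -57.92 174
t2 -0.004 -58.39 131
t2 0.0 -57.97 128
t2 0.004 -57.36 131
t2 0.008 -57.5 178
t2 0.012 -58.07 163
t2 0.016 -58.39 125
[(-30, [90, 94, 99]), (-27, [91, 94, 100]), (-24, [94, 93, 101]), (-21, [89, 90, 98]), (-18, [144, 143, 143]), (-15, [175, 172, 170]), (-12, [177, 175, 175]), (-9, [175, 174, 175]), (-6, [175, 175, 174]), (-3, [177, 176, 175]), (0, [176, 176, 177]), (3, [176, 176, 176]), (6, [176, 175, 175]), (9, [175, 174, 174]), (12, [174, 172, 173]), (15, [175, 176, 175]), (18, [177, 184, 177]), (21, [126, 129, 126]), (24, [92, 90, 93]), (27, [154, 131, 154])]
t5 -0.016 -58.75 144
t5 -0.012 -57.51 175
t5 -0.008 -57.97 181
t5 -0.004 -58.42 133
t5 0.0 -57.97 131
t5 0.004 -57.34 133
t5 0.008 -57.52 181
t5 0.012 -58.07 168
t5 0.016 -58.33 126
[(-30, [96, 97, 102]), (-27, [94, 96, 101]), (-24, [96, 95, 102]), (-21, [90, 93, 100]), (-18, [146, 146, 146]), (-15, [178, 176, 174]), (-12, [180, 180, 179]), (-9, [179, 177, 178]), (-6, [180, 179, 178]), (-3, [181, 180, 179]), (0, [180, 180, 181]), (3, [180, 180, 180]), (6, [180, 179, 178]), (9, [180, 178, 178]), (12, [177, 176, 176]), (15, [179, 179, 179]), (18, [183, 188, 180]), (21, [130, 130, 128]), (24, [95, 92, 96]), (27, [158, 134, 156])]
```

```bash
python3 -m crank '[[0,[0,0.13,-0.7],[0,0,0.1]],[0,[0,0,-0.7],[0,0,0]],[0,[0,0,-0.7],[0,0,0]],[0,[0,0,-0.5],[0,0,0]],[0,[0,0,0],[0,0,0]]]';python3 st.py
```

```text
time: 13.33
tool_pos: [0.5644, -0.1048, 0.1523]
ee_rot: [0.64, 0.768, 0.006, 0.01]
contact_force: [-1.2, -1.2, -0.5]
opening: 0.498
t 13.33 tcp [ 0.5644 -0.1048  0.1523] grasp [ 0.5639 -0.1048  0.1713] yaw 10.36 z [ 0.022 -0.003 -1.   ] y [0.983 0.18  0.021] F [-1.2 -1.2 -0.5] op 0.498 j [-0.39  0.26  1.7   0.01  1.16 -0.58]
stand -0.0016 -0.1493 Fs -1.4 -1.0
```

```bash
python3 -m crank '[[0,[0.1,0.08,-0.45],[0,0,0]],[0,[0,0,0],[0,0,0]]]';python3 st.py
```

```text
time: 13.5
tool_pos: [0.5661, -0.1036, 0.1435]
ee_rot: [0.641, 0.768, 0.006, 0.01]
contact_force: [0.3, 0.8, -0.4]
opening: 0.499
t 13.5 tcp [ 0.5661 -0.1036  0.1435] grasp [ 0.5657 -0.1036  0.1625] yaw 10.3 z [ 0.023 -0.003 -1.   ] y [0.984 0.179 0.022] F [ 0.3  0.8 -0.4] op 0.499 j [-0.39  0.27  1.71  0.01  1.14 -0.57]
stand 0.0004 -0.1485 Fs 0.5 0.8
```

Now close on the knob.

```bash
python3 -m crank '[[-0.4,[0,0,0],[0,0,0]],[-1,[0,0,0],[0,0,0]],[-1,[0,0,0],[0,0,0]],[-1,[0,0,0],[0,0,0]],[-1,[0,0,0],[0,0,0]],[-1,[0,0,0],[0,0,0]]]' 50;python3 st.py
```

```text
time: 14.0
tool_pos: [0.5686, -0.1038, 0.1454]
ee_rot: [0.641, 0.768, 0.008, 0.013]
contact_force: [-1.0, -1.3, -1.3]
opening: 0.177
t 14.0 tcp [ 0.5686 -0.1038  0.1454] grasp [ 0.5681 -0.1037  0.1644] yaw 10.31 z [ 0.029 -0.004 -1.   ] y [0.983 0.179 0.028] F [-1.  -1.3 -1.3] op 0.177 j [-0.39  0.27  1.7   0.01  1.14 -0.57]
stand 0.0028 -0.149 Fs -1.2 -1.1
```

```bash
python3 -m crank '[[-1,[0.05,-0.3,0],[0,0,0]],[-1,[0.05,-0.3,0],[0,0,0]],[-1,[0.05,-0.3,0],[0,0,0]],[-1,[0.05,-0.3,0],[0,0,0]]]';python3 st.py
```

```text
time: 14.33
tool_pos: [0.5722, -0.1238, 0.1454]
ee_rot: [0.64, 0.769, 0.01, 0.009]
contact_force: [0.4, 6.0, 0.2]
opening: 0.179
t 14.33 tcp [ 0.5722 -0.1238  0.1454] grasp [ 0.5717 -0.1239  0.1644] yaw 10.46 z [ 0.026  0.004 -1.   ] y [0.983 0.181 0.027] F [0.4 6.  0.2] op 0.179 j [-0.42  0.29  1.68  0.02  1.15 -0.61]
stand 0.0027 -0.1694 Fs 1.5 5.8
```

```bash
python3 -m crank '[[-1,[0.05,-0.3,0],[0,0,0]],[-1,[0.05,-0.3,0],[0,0,0]],[-1,[0,-0.05,0],[0,0,0]],[-1,[0,0,0],[0,0,0]]]';python3 st.py
python3 - <<'E'
from h import *
for n in('top','scene'):
    im=grab_frame(n);cv2.imwrite(f'pics/raw_{n}.png',im[:,:,::-1]);a=im.astype(int)
    r=(a[:,:,0]-a[:,:,1:].max(2)>50);r[:120]=0;r[215:]=0;r[:,:180]=0;r[:,300:]=0
    print(n,np.argwhere(r)[:,::-1].tolist()[:20])
p=[.5388,.0423,.1824];c,s=np.cos(p[2]),np.sin(p[2])
W=lambda x,y,z:[p[0]+c*x-s*y,p[1]+s*x+c*y,z]
for n in('top','scene'): print(px(n,[W(.02,-.091,.145),W(0,-.091,.138),W(-.015,-.091,.138)]).round(1).tolist())
t=cv2.resize(cv2.imread('pics/raw_top.png')[155:195,220:280],None,fx=8,fy=8,interpolation=2)
b=cv2.resize(cv2.imread('pics/raw_scene.png')[150:205,240:280],None,fx=7,fy=7,interpolation=2)
h=max(t.shape[0],b.shape[0]);t,b=[cv2.copyMakeBorder(x,0,h-x.shape[0],0,0,0) for x in(t,b)]
cv2.imwrite('pics/c9.png',np.hstack([t,b]));print(t.shape,b.shape)
E
```

```text
time: 14.67
tool_pos: [0.574, -0.1343, 0.1454]
ee_rot: [0.64, 0.769, 0.013, 0.005]
contact_force: [-0.1, 6.9, 2.0]
opening: 0.174
t 14.67 tcp [ 0.574  -0.1343  0.1454] grasp [ 0.5736 -0.1345  0.1644] yaw 10.47 z [ 0.024  0.013 -1.   ] y [0.983 0.182 0.026] F [-0.1  6.9  2. ] op 0.174 j [-0.44  0.3   1.67  0.02  1.16 -0.64]
stand 0.0026 -0.18 Fs 1.2 6.8
top [[181, 120], [182, 120], [184, 120], [185, 120], [186, 120], [228, 120], [229, 120], [230, 120], [231, 120], [232, 120], [233, 120], [234, 120], [235, 120], [280, 120], [281, 120], [286, 120], [287, 120], [288, 120], [289, 120], [290, 120]]
scene [[264, 173], [265, 173], [264, 174], [265, 174], [266, 174], [264, 175], [265, 175], [263, 176], [264, 176], [263, 177], [264, 177], [263, 178]]
[[250.7, 173.5], [251.7, 180.0], [252.5, 184.7]]
[[262.0, 177.2], [259.1, 182.0], [257.0, 184.7]]
(385, 480, 3) (385, 280, 3)
```

```bash
python3 -m crank '[[-1,[0.02,-0.12,0],[0,-0,0]],[-1,[0,-0.03,0],[0,0,0]]]'; python3 st.py
cat > prof.py <<'E'
from h import *
import sys
p=[.5388,.0423,.1824];c,s=np.cos(p[2]),np.sin(p[2])
W=lambda x,y,z:[p[0]+c*x-s*y,p[1]+s*x+c*y,z]
def run(n,im,k,o,y0,y1,tag):
    ys=np.arange(y0,y1,-.001)
    for x in(-.016,-.012,-.008,-.004,0,.004,.008):
        q=(px(n,[W(x,y,.138) for y in ys])-o+.5)*k-.5
        g=cv2.remap(im.astype(np.float32),q[:,0].astype(np.float32),q[:,1].astype(np.float32),1)[:,0].mean(1)
        print(tag,x,g.astype(int).tolist())
S=cv2.imread('pics/s2.png');run('scene',S,6,(160,115),-.048,-.074,'before')
g=grab_frame('scene')[:,:,::-1];cv2.imwrite('pics/raw_scene.png',g);run('scene',g,1,(0,0),-.081,-.107,'now')
t=grab_frame('top')[:,:,::-1];cv2.imwrite('pics/raw_top.png',t);run('top',t,1,(0,0),-.081,-.107,'nowtop')
E
python3 prof.py
```

```text
time: 14.93
tool_pos: [0.5741, -0.135, 0.1454]
ee_rot: [0.639, 0.769, 0.014, 0.003]
contact_force: [1.1, 6.6, 0.7]
opening: 0.177
t 14.93 tcp [ 0.5741 -0.135   0.1454] grasp [ 0.5737 -0.1354  0.1643] yaw 10.51 z [ 0.023  0.018 -1.   ] y [0.983 0.182 0.026] F [1.1 6.6 0.7] op 0.177 j [-0.45  0.3   1.66  0.03  1.17 -0.64]
stand 0.0026 -0.1808 Fs 2.3 6.3
before -0.016 [144, 143, 140, 135, 131, 127, 125, 126, 127, 127, 125, 121, 116, 112, 111, 111, 113, 116, 121, 129, 136, 141, 147, 154, 160, 163]
before -0.012 [140, 135, 129, 123, 117, 114, 113, 114, 117, 119, 119, 118, 114, 110, 107, 108, 114, 124, 135, 146, 157, 165, 171, 174, 178, 181]
before -0.008 [134, 128, 121, 114, 109, 105, 105, 107, 110, 112, 112, 109, 106, 104, 105, 108, 115, 126, 139, 151, 160, 168, 174, 179, 180, 181]
before -0.004 [134, 129, 123, 117, 112, 110, 110, 111, 113, 115, 115, 114, 111, 107, 105, 108, 116, 126, 137, 150, 161, 169, 172, 175, 177, 179]
before 0 [134, 129, 123, 117, 112, 109, 109, 111, 115, 116, 117, 115, 112, 110, 109, 112, 118, 128, 139, 149, 158, 165, 172, 175, 177, 178]
before 0.004 [132, 127, 12
[... 1450 characters left out ...]
148, 148, 148, 148, 147]
nowtop -0.008 [141, 110, 80, 51, 61, 75, 89, 107, 124, 141, 142, 129, 116, 110, 125, 141, 156, 154, 151, 149, 148, 148, 147, 147, 148, 148]
nowtop -0.004 [124, 105, 89, 74, 65, 81, 97, 114, 118, 122, 124, 113, 99, 85, 91, 109, 128, 140, 144, 148, 152, 151, 150, 148, 148, 148]
nowtop 0 [126, 101, 89, 82, 77, 82, 99, 115, 124, 115, 105, 93, 85, 78, 72, 89, 109, 129, 141, 150, 157, 158, 155, 151, 149, 149]
nowtop 0.004 [129, 96, 62, 69, 77, 87, 105, 127, 150, 135, 105, 72, 60, 68, 78, 92, 116, 141, 163, 167, 170, 172, 171, 170, 169, 164]
nowtop 0.008 [143, 105, 67, 53, 72, 91, 110, 133, 157, 179, 137, 96, 55, 59, 74, 89, 111, 137, 162, 178, 178, 177, 176, 171, 166, 162]
```

```bash
python3 -m crank '[[-1,[0.02,-0.15,0],[-0.12,0,0]]]'
cat > line.py <<'E'
from h import *
p=[.5388,.0423,.1824];c,s=np.cos(p[2]),np.sin(p[2])
W=lambda x,y,z:[p[0]+c*x-s*y,p[1]+s*x+c*y,z]
for i in range(4):
    im=grab_frame('top')[:,:,::-1]
st=get_state();d=st['tool_pos'][:2]-p[:2];print('tcp y',-s*d[0]+c*d[1],st['contact_force'].round(1),abs(st['qvel']).max(),st['time'])
im=cv2.resize(im[125:245,165:295],None,fx=5,fy=5,interpolation=2).astype(np.float32)
ys=np.arange(-.084,-.098,-.0005)
for x in(0,.004,.008,.012):
    q=(px('top',[W(x,y,.138) for y in ys])-(165,125)+.5)*5-.5
    g=cv2.remap(im,q[:,0].astype(np.float32),q[:,1].astype(np.float32),1)[:,0].mean(1)
    j=6+np.argmax(g[6:-6]);k=slice(j-6,j+7);w=np.clip(g[k]-75,0,None);print(x,(w@ys[k]/w.sum()*1000).round(2),int(g[j]))
E
python3 line.py; python3 st.py
```

```text
time: 15.12
tool_pos: [0.5744, -0.1369, 0.1454]
ee_rot: [0.639, 0.769, 0.01, 0.007]
contact_force: [0.9, 8.0, 0.4]
opening: 0.176
tcp y -0.18261538202904434 [-0.2  6.2  0.3] 0.0018013828783771918 15.3167
0 -91.74 188
0.004 -92.01 158
0.008 -92.11 130
0.012 -91.48 125
t 15.32 tcp [ 0.5745 -0.1368  0.1454] grasp [ 0.574  -0.1369  0.1644] yaw 10.55 z [ 0.023  0.006 -1.   ] y [0.983 0.183 0.023] F [-0.2  6.2  0.3] op 0.177 j [-0.44  0.3   1.66  0.02  1.16 -0.63]
stand 0.0026 -0.1826 Fs 0.9 6.1
```

```bash
python3 - <<'E'
from h import *
t=cv2.resize(grab_frame('top')[155:200,220:270,::-1],None,fx=9,fy=9,interpolation=2)
b=cv2.resize(grab_frame('scene')[155:200,240:278,::-1],None,fx=9,fy=9,interpolation=2)
cv2.imwrite('pics/c10.png',np.hstack([t,b]))
E
python3 st.py|tail -1
```

```text
stand 0.0026 -0.1826 Fs 1.6 6.1
```

View pics/c10.png

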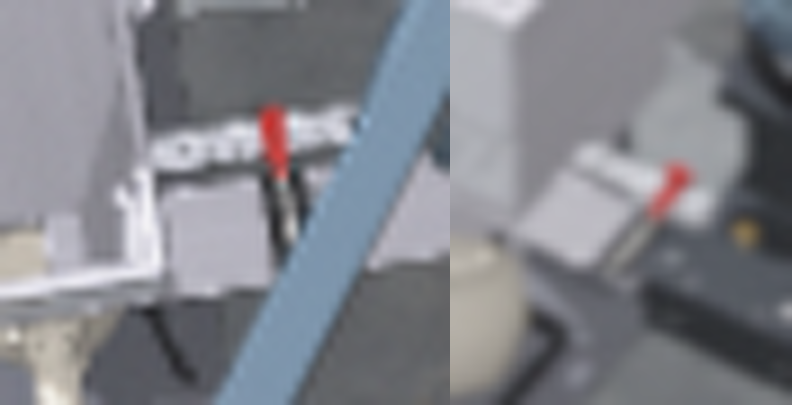

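In both views the red tip runs straight into the white line: tip at (281,175) and line at (285,190) in the top part. The gripper is holding steady, so I'm handing in.

```bash
python3 -c "
from bench import *
print(finish_job())"
```

```text
the job is handed in; nothing more can be done
None
```

I stood the jug in the nest under the spout, let go of it, and then pulled the gate out to the red marker. I handed in while still holding the gate there, at about 15.5 s of the 51 s.

- **Jug:** After letting go I pushed its handle with shut fingers. It did not move at about 12 N, so I took it as home against the stop. The later picture shows it upright in the nest.
- **Gate:** The arm moved the knob about 33.6 mm. In the last picture, the marker's tip and the white line met in both camera views. Measured from the images, the line was at y -91.8 mm and the tip at about -91.3 mm. That 0.5 mm difference is within the error of those measurements.
- **Holding:** The pull read about 6 N steady, close to the 6.7 N expected from the spring. The arm was not moving, and the grip is set to 50 N.
- **Disagreements:** The gripper reads 15.6 mm across the knob, less than the stated 17 to 19 mm. I am gripping about 4 mm above the given grip point, and the pull showed no slip.
- **Not checked:** The marker looked unmoved in the last picture. The arm kept clear of the rice jar, cup, ramekin and teaspoon, but I did not measure their positions again afterwards.

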